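# Show which specimen is next and call for it

## Task

Show the technician which specimen goes next, without touching or moving any of them: point straight down at the cap of the red-capped jar, with the fingertips a finger's breadth or two above its middle, and keep still there for two seconds; then point in the same way at the empty round white seat of the blue loading plate for two seconds, where the jar is to go. Then press the green button of the call box fully down and let it come up again. Do not touch the jars, the plate or the slide box at all, and do not press the orange button.

Things in the scene. Friction and masses are not known exactly. Their poses are not given: they have to be found in the camera images.
- jar_red: Loose specimen jar with a red cap: amber glass body 46 mm in diameter with a paper band, cap 50 mm in diameter, 60 mm tall in all, 0.11 kg. Origin at the centre of its underside, z up.
- jar_red_cap (a point): Middle of the top face of the red cap, 60 mm above the jar's underside; the first place to point at.
- jar_blue: Loose specimen jar with a blue cap: amber glass body 46 mm in diameter with a paper band, cap 50 mm in diameter, 60 mm tall in all, 0.11 kg. Origin at the centre of its underside, z up. A bystander.
- jar_white: Loose specimen jar with a white cap: amber glass body 46 mm in diameter with a paper band, cap 50 mm in diameter, 60 mm tall in all, 0.11 kg. Origin at the centre of its underside, z up. A bystander.
- plate: Fixed blue loading plate, 90 x 90 mm and 8 mm thick, with one empty round white seat in its middle, 90 mm or more clear of the fixed microscope, 380 mm high, that stands beyond it towards the robot's right (seat: a ring 64 mm across outside, 4 mm wall, its rim 14 mm above the bench, its floor 10 mm above the bench). Origin at the centre of the underside, z up.
- seat (a point): Centre of the round white seat, level with its rim, 14 mm above the bench; the second place to point at.
- callbox: Fixed white call box, 70 mm (its x) x 150 mm (its y) x 30 mm high, with two push buttons on top: the green one 40 mm towards its +y, the orange one 40 mm towards its -y. Origin at the centre of its underside, z up.
- green_button (a joint): Green push button (round cap 32 mm across, in a black housing), travel in m: 0 up, 0.006 fully down. It moves straight down, a spring brings it up again; fully down takes about 5 N. Down to 0.0045 counts as pressed.
- green_button_top (a point): Centre of the top face of the green button; it moves down with the button.
- orange_button (a joint): Orange push button of the same size and travel on the call box; to be left alone.
- slidebox: Closed loose box of microscope slides, grey with a yellow lid, 87 mm (its x) x 37 mm (its y) x 32 mm high, 0.14 kg. Origin at the centre of the underside. A bystander.
There are look-alikes about, which are no part of the job. Leave any black or purple look-alike of the jar_red alone.

How it is judged:
On the way, in this order (a step that is already met when the one before it is completed fails the run):
1. the tool points down at the middle of the red cap from just above, and stays there for 1.5 s (horizontal distance between the grasp point and jar_red_cap below 0.025 m and z of the grasp point in the frame of jar_red_cap between 0.012 and 0.08 m and angle between the grasp point's own z axis and vertical above 2.2 rad), for 1.5 s.
2. the tool points down at the middle of the empty seat from just above, and stays there for 1.5 s (horizontal distance between the grasp point and seat below 0.025 m and z of the grasp point in the frame of seat between 0.012 and 0.08 m and angle between the grasp point's own z axis and vertical above 2.2 rad), for 1.5 s.
3. the green button is pressed down (value of joint green_button above 0.0045 m), for 0.05 s.
At the end, for the whole second after the job is handed in: Both buttons are up (under 1.5 mm), jars and slide box at rest within 6 mm of their start, jars upright. Pointing: tool within 50 degrees of straight down, TCP within 25 mm sideways of the named centre and 12 to 80 mm above it (fingertips are 19 mm past the TCP), unbroken for 1.5 s (value of joint each of green_button, orange_button below 0.0015 m and distance of each of jar_red, jar_blue, jar_white, slidebox from where it was at the start of the episode below 0.006 m and angle between each of jar_red, jar_blue, jar_white's own z axis and vertical below 0.1 rad and linear speed of each of jar_red, jar_blue, jar_white, slidebox below 0.02 m/s); the robot touches nothing.
It fails at once if a jar is touched, moved or lifted (contact force between any of the fingers, the arm and jar_red above 0.3 N or distance of any of jar_red, jar_blue, jar_white from where it was at the start of the episode above 0.01 m or contact force between any of the fingers, the arm and jar_blue above 0.3 N or contact force between any of the fingers, the arm and jar_white above 0.3 N).
It fails at once if the loading plate is touched (contact force between any of the fingers, the arm and plate above 0.3 N).
It fails at once if the slide box is touched or moved (contact force between any of the fingers, the arm and slidebox above 0.3 N or distance of slidebox from where it was at the start of the episode above 0.01 m).
It fails at once if the orange button is pressed (value of joint orange_button above 0.002 m).
It also fails if it takes over 54 s, if anything falls off the work surface, if the arm or the gripper's body presses on something with over 40 N, if the wrist force passes 120 N, or if a joint passes its speed limit or range.

## Robot

A 6-joint arm with a two-finger parallel gripper is mounted at the origin on the work surface. World frame = base frame: x ahead of the robot, y to its left, z up, the work surface at z = 0. Lengths are in m, angles in rad, forces in N, time in s.
With the tool pointing down it reaches from about 0.35 to 0.775 m from the base axis. Payload 7.3 kg.
Tool frame: the origin (TCP) lies between the finger pads, 19 mm behind the fingertips; this is the grasp point; z points along the fingers, y is the line along which they close (so a half turn about z gives the same grasp; the last joint's range is limited). The gripper opens to 92 mm and grips with 3 to 60 N. Pads are 19 mm wide; open, the fingers measure 130 mm over their backs; the gripper's body (75 mm by 190 mm) begins 47 mm behind the grasp point.
Start: joints at [-1.444, 0.342, 1.524, -0, 1.275, -0.146], TCP at [0.141, -0.506, 0.246] pointing down, gripper open.
Joint ranges: [-2.53, 2.53], [-0.77, 2.02], [0.04, 2.7], [-1, 4.14], [0.28, 2.66], [-3.11, 3.11]. Speed limits (rad/s): [2.57, 2.57, 3.14, 3.14, 3.14, 3.14].

## Interface

Orientations are given as [roll, pitch, yaw] about the fixed x, y, z axes, in that order (R = Rz(yaw) Ry(pitch) Rx(roll)).
In Python, from cell import * gives the robot as it stands. The module is installed in compiled form; this text tells all that it offers.
- The arm moves only by the tool arm_command, never from a script. Its argument "series" is a list of rows, each an object of numbers: "x", "y", "z": the shift along the tool's x, y, z in mm; "rx", "ry", "rz": the turn, a rotation vector about the tool's x, y, z in degrees. A call has 1 to 20 rows; each row is the pose to reach, as a shift and turn from the pose commanded when the call began, along the tool's axes at that moment; what a row does not reach only later rows make up. A row lasts 1/10 s, in which the tool goes at most 50 mm and 8.59 degrees, less where a joint would pass 70% of its speed; a pose out of reach is approached as far as the arm can. A call with a gripper value outside its range is refused whole. "hand" is the finger opening in mm, from 0 to 91.8, set as the call begins (left out, the last holds). The fingers move at their own pace and stop on an object; "squeeze" is the grip in N (left out, the last holds). Time passes only in rows, so rows that repeat a pose let the fingers close. It gives the time, the measured TCP pose, the force, the opening and the grip force at its end, in the units of the state.
- observe(): the state, without advancing time (a new reading comes with each control period).
- read_camera(name): name is "side" or "top"; returns a dict with "pixels" (384x512x3 uint8, blue, green, red), "K" (3x3 intrinsics, pixels), "rvec" (rotation vector, rad) and "tvec" (3), from world to camera coordinates, as OpenCV has them. Camera axes: x right, y down, z forward; pixel columns grow to the right and rows downward; lengths in m; the calibration is good to about 2 mm. A picture is of the moment at which its call begins. There is no depth.
- hand_in(): hands the job in; it is judged then, once.
Trained networks look in a picture, given as the dict that the camera call returned (one of the last four; its "shot" number tells which), for a name from the list of things; names that differ only in an ending like _2 or _b are one class to them, and where a whole thing is asked for, a point or a joint stands for the part that bears it (a point fixed in the world has none). Each returns a list of dicts, best first, with "confidence" (0 to 1); they miss things now and then, are a little off and sometimes report something else, mostly with a low value. They report only what shows in the picture. A call takes as long as a camera call. They do not tell look-alikes from the thing itself.
- boxes_of(picture, query): "point" ([x, y, z] in m, in world coordinates, good to about 4 mm: the middle of the surface that is visible of it).
- trace(picture, query): "pixels" (384x512 bool, what is visible of it).
- mark_of(picture, query): "point" ([x, y, z] in m, in world coordinates, good to about 4 mm: a listed point, or the origin of a listed thing).
The state is a dict: "time": time; "qpos": joint angles; "qvel": joint speeds; "joint_efforts": joint torques, N m; "tool_pos": TCP position; "tool_rot": TCP orientation; "contact_force": force on the tool from outside, world axes, zero at the start; "torque": the same for the moment, N m; "opening": finger opening in m; "grip_force": force on a finger pad.
Only numpy, scipy, OpenCV 4.12 (cv2) and the standard library are available. Lean on these libraries where they do the work, as an engineer would, in place of code of your own. Each camera call takes 0.05 s, during which the arm holds its last target. There are 200 camera calls.

## Working session

There is one attempt and no reset: what is moved stays moved. The work goes in short steps, Python scripts to look and compute and a tool call to move; the robot and the scene stay as the last step left them, time stands still between calls to the robot, and variables do not carry over. Pictures are saved under pics/ and viewed, at most 10 in all, crops included, and the job is handed in when it is done.

Besides the shell and the picture viewer there is one more tool, called after "Call:" in YAML: its name, and indented under it one key for each argument. arm_command: Moves the arm, as the interface text tells. Its arguments: {"type":"object","properties":{"series":{"type":"array"},"hand":{"type":"number"},"squeeze":{"type":"number"}},"required":["series"]}

```bash
mkdir -p pics; python3 - <<'E'
from cell import *
import cv2
s=observe();print(s['time'],s['tool_pos'],s['tool_rot'],s['opening'])
for n in('top','side'):
    p=read_camera(n);cv2.imwrite(f'pics/{n}1.png',p['pixels'])
    R,_=cv2.Rodrigues(p['rvec'])
    for q in('jar_red_cap','jar_blue','jar_white','seat','plate','callbox','green_button_top','slidebox'):
        try:
            for r in mark_of(p,q)[:4]:
                px=cv2.projectPoints(r['point'].reshape(1,3) if hasattr(r['point'],'reshape') else __import__('numpy').array([r['point']]),p['rvec'],p['tvec'],p['K'],None)[0].ravel()
                print(n,q,[round(float(v),3) for v in r['point']],round(r['confidence'],2),px.round())
        except Exception as e: print(n,q,e)
E
```

```text
0.0 [ 0.14141762 -0.50518276  0.24480927] [-3.13996759e+00 -2.18212087e-04  2.72798606e-01] 0.09171221384339948
top jar_red_cap [0.665, 0.05, 0.055] 0.76 [235. 162.]
top jar_red_cap [0.656, 0.143, 0.06] 0.75 [200. 164.]
top jar_red_cap [0.707, 0.235, 0.056] 0.71 [168. 145.]
top jar_blue [0.506, 0.296, -0.007] 0.63 [145. 220.]
top jar_white [0.491, 0.047, 0.0] 0.86 [235. 228.]
top seat [0.472, -0.29, 0.011] 0.77 [357. 238.]
top seat [0.652, 0.139, 0.001] 0.43 [204. 171.]
top plate [0.471, -0.288, 0.001] 0.96 [355. 239.]
top green_button_top [0.639, -0.107, 0.055] 0.46 [292. 173.]
top slidebox [0.441, -0.092, 0.0] 0.94 [285. 248.]
top slidebox [0.487, 0.042, 0.001] 0.6 [236. 230.]
side jar_red_cap [0.655, 0.146, 0.055] 0.83 [210. 246.]
side jar_red_cap [0.704, 0.233, 0.066] 0.71 [182. 276.]
side jar_red_cap [0.668, 0.053, 0.062] 0.65 [209. 212.]
side jar_blue [0.505, 0.294, 0.0] 0.96 [274. 320.]
side jar_white [0.486, 0.042, -0.002] 0.97 [284. 227.]
side seat [0.469, -0.29, 0.017] 0.88 [291. 132.]
side plate [0.473, -0.292, 0.004] 0.75 [289. 135.]
side plate [0.469, -0.291, 0.016] 0.6 [291. 132.]
side callbox [0.633, -0.148, -0.003] 0.89 [231. 171.]
side green_button_top [0.639, -0.111, 0.056] 0.62 [226. 165.]
side slidebox [0.437, -0.092, 0.004] 0.83 [303. 186.]
```

View pics/top1.png

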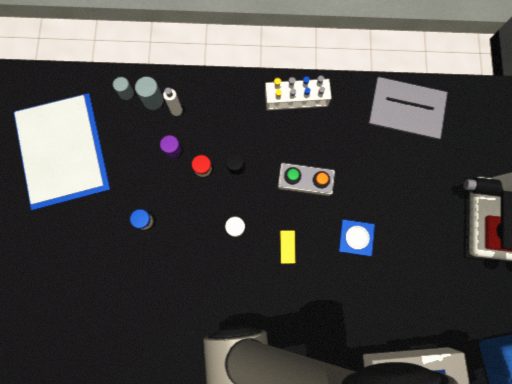

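View pics/side1.png

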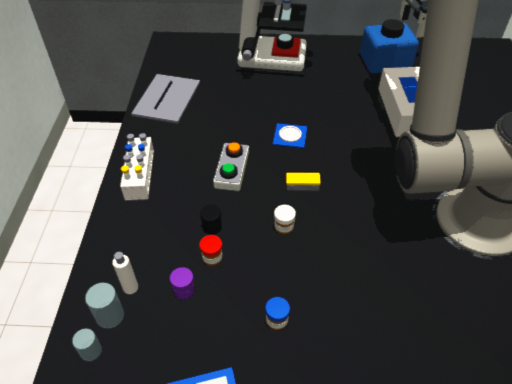

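```bash
python3 - <<'E'
import cv2
a=cv2.imread('pics/top1.png')[125:205,140:320]
cv2.imwrite('pics/crop1.png',cv2.resize(a,None,fx=4,fy=4,interpolation=cv2.INTER_CUBIC))
E
```

```text
(no output)
```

View pics/crop1.png

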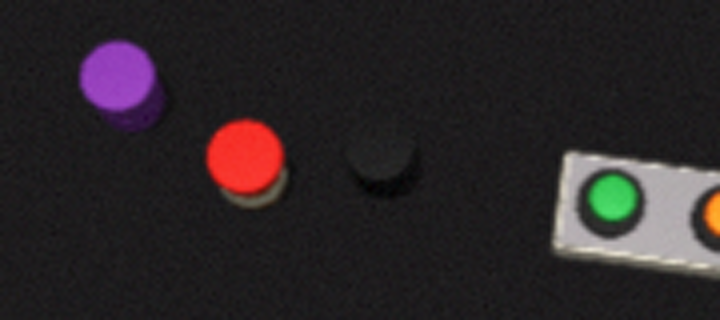

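The candidates in the top view are red (201,164), purple (170,145) and black (235,162). The crop confirms that the red cap with the amber body at (201,164) is the target. Green is the left button at (293,174), orange is at (321,179), and the seat is at (357,238). Next I'll triangulate these from colour centroids and work out the shifts.

```bash
cat > h.py <<'E'
from cell import *
import cv2, numpy as np
from scipy.spatial.transform import Rotation as Ro
LIM={'red':((0,150,120),(6,255,255)),'green':((50,120,80),(80,255,255)),'orange':((8,150,150),(18,255,255))}
def cen(p,c,near):
    m=cv2.inRange(cv2.cvtColor(p['pixels'],cv2.COLOR_BGR2HSV),*LIM[c])
    n,_,st,ce=cv2.connectedComponentsWithStats(m)
    k=min((i for i in range(1,n) if st[i,4]>20),key=lambda i:np.hypot(*(ce[i]-near)))
    return ce[k],st[k,4]
def ray(p,uv):
    R=cv2.Rodrigues(p['rvec'])[0]
    return -R.T@p['tvec'].ravel(), R.T@np.linalg.solve(p['K'],[*uv,1])
def tri(a,b):
    A=[];y=[]
    for o,d in(a,b):
        d=d/np.linalg.norm(d);M=np.eye(3)-np.outer(d,d);A.append(M);y.append(M@o)
    return np.linalg.lstsq(np.vstack(A),np.hstack(y),rcond=None)[0]
def shift(t):
    s=observe();r=Ro.from_euler('xyz',s['tool_rot'])
    return (r.inv().apply(np.array(t)-s['tool_pos'])*1000).round(1)
E
python3 - <<'E'
from h import *
t,s=read_camera('top'),read_camera('side')
for c,a,b in(('red',(201,164),(210,244)),('green',(293,174),(229,170)),('orange',(321,179),(234,148))):
    u,n=cen(t,c,a);v,m=cen(s,c,b);ra,rb=ray(t,u),ray(s,v)
    o,d=ra;print(c,u.round(1),v.round(1),n,m,tri(ra,rb).round(4),'top@z',[(z,(o+d*(z-o[2])/d[2])[:2].round(4)) for z in(.04,.05,.06)])
for g in([.656,.144,.16],[.656,.144,.1]): print(shift(g))
E
```

```text
red [200.9 163.8] [210.3 244.2] 282 355 [0.6554 0.1423 0.0578] top@z [(0.04, array([0.6616, 0.1445])), (0.05, array([0.6587, 0.1432])), (0.06, array([0.6558, 0.1419]))]
green [292.8 174. ] [228.  167.8] 117 100 [ 0.6364 -0.1079  0.0496] top@z [(0.04, array([ 0.6401, -0.1092])), (0.05, array([ 0.6374, -0.1081])), (0.06, array([ 0.6348, -0.107 ]))]
orange [321.9 178. ] [233.4 146.9] 109 51 [ 0.6279 -0.1876  0.0494] top@z [(0.04, array([ 0.6311, -0.1894])), (0.05, array([ 0.6286, -0.1876])), (0.06, array([ 0.626 , -0.1858]))]
[ 670.5 -487.    85.5]
[ 670.5 -487.   145.5]
```

Call:
arm_command:
  series:
    - {"x": 30, "y": -22}
    - {"x": 70, "y": -50}
    - {"x": 110, "y": -80}
    - {"x": 150, "y": -108}
    - {"x": 190, "y": -137}
    - {"x": 230, "y": -166}
    - {"x": 270, "y": -195}
    - {"x": 310, "y": -224}
    - {"x": 350, "y": -253}
    - {"x": 390, "y": -282}
    - {"x": 430, "y": -311}
    - {"x": 470, "y": -340}
    - {"x": 510, "y": -369}
    - {"x": 550, "y": -398}
    - {"x": 590, "y": -427}
    - {"x": 620, "y": -449}
    - {"x": 645, "y": -467}
    - {"x": 660, "y": -478}
    - {"x": 670, "y": -485}
    - {"x": 670, "y": -485}
  hand: 0
  squeeze: 5

```text
invalid input
```

```bash
python3 - <<'E'
from h import *
s=observe();print(s['time'],s['tool_pos'],s['tool_rot'],s['opening'],s['contact_force'],shift([.656,.142,.1]))
p=read_camera('side');cv2.imwrite('pics/side2.png',p['pixels'])
E
```

```text
1.0 [ 0.14146256 -0.50560023  0.24552983] [ 3.14151771e+00 -7.65269495e-06  2.72768486e-01] 0.09182967831727266 [-0.19787411  0.26228369 -0.40991097] [ 670.  -485.1  145.5]
```

View pics/side2.png

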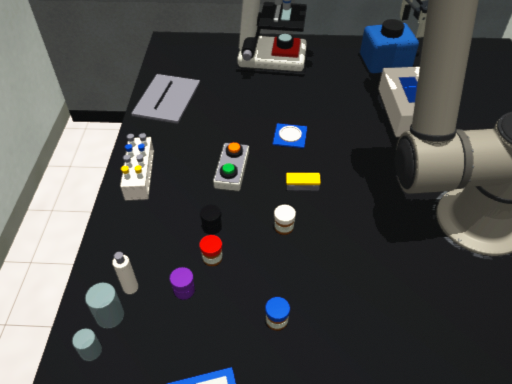

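The arm hasn't moved: the call was refused as "invalid input". I'll try again with all six keys in each row.

Call:
arm_command:
  series:
    - {"x": 30, "y": -22, "z": 0, "rx": 0, "ry": 0, "rz": 0}
    - {"x": 70, "y": -50, "z": 0, "rx": 0, "ry": 0, "rz": 0}
    - {"x": 110, "y": -80, "z": 0, "rx": 0, "ry": 0, "rz": 0}
    - {"x": 150, "y": -108, "z": 0, "rx": 0, "ry": 0, "rz": 0}
  hand: 0
  squeeze: 5

```text
time: 1.45
tool_pos: [0.2575, -0.3596, 0.2456]
tool_rot: [3.141, -0.0, 0.272]
contact_force: [0.5, -0.9, 0.5]
opening: 0.0644
grip_force: 0.0
```

Call:
arm_command:
  series:
    - {"x": 40, "y": -29, "z": 0, "rx": 0, "ry": 0, "rz": 0}
    - {"x": 80, "y": -58, "z": 0, "rx": 0, "ry": 0, "rz": 0}
    - {"x": 120, "y": -87, "z": 0, "rx": 0, "ry": 0, "rz": 0}
    - {"x": 160, "y": -116, "z": 0, "rx": 0, "ry": 0, "rz": 0}
    - {"x": 200, "y": -145, "z": 0, "rx": 0, "ry": 0, "rz": 0}
    - {"x": 240, "y": -174, "z": 0, "rx": 0, "ry": 0, "rz": 0}
    - {"x": 280, "y": -203, "z": 0, "rx": 0, "ry": 0, "rz": 0}
    - {"x": 320, "y": -232, "z": 0, "rx": 0, "ry": 0, "rz": 0}
    - {"x": 360, "y": -261, "z": 0, "rx": 0, "ry": 0, "rz": 0}
    - {"x": 400, "y": -290, "z": 0, "rx": 0, "ry": 0, "rz": 0}
    - {"x": 440, "y": -319, "z": 0, "rx": 0, "ry": 0, "rz": 0}
    - {"x": 480, "y": -348, "z": 0, "rx": 0, "ry": 0, "rz": 0}
    - {"x": 505, "y": -366, "z": 0, "rx": 0, "ry": 0, "rz": 0}
    - {"x": 520, "y": -377, "z": 0, "rx": 0, "ry": 0, "rz": 0}
    - {"x": 520, "y": -377, "z": 0, "rx": 0, "ry": 0, "rz": 0}
    - {"x": 520, "y": -377, "z": 0, "rx": 0, "ry": 0, "rz": 0}

```text
time: 3.05
tool_pos: [0.6557, 0.1418, 0.245]
tool_rot: [3.141, 0.001, 0.273]
contact_force: [0.0, -0.0, -0.5]
opening: 0.0002
grip_force: 0.0
```

```bash
python3 - <<'E'
from h import *
p=read_camera('side');cv2.imwrite('pics/side3.png',p['pixels'])
s=observe();print(s['time'],s['tool_pos'],s['opening'],shift([.656,.142,.1]))
E
```

```text
3.1 [0.65554505 0.1412145  0.24531079] 0.0003500847407326721 [  0.8  -0.7 145.3]
```

View pics/side3.png

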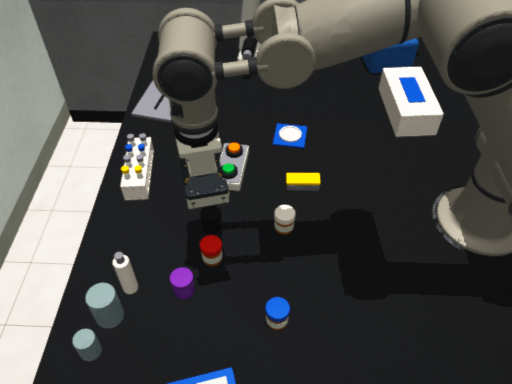

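The closed gripper is above the red jar, which is at (210,247), and nothing has been disturbed. Now I'll descend to 40 mm above the cap and hold.

Call:
arm_command:
  series:
    - {"x": 0, "y": 0, "z": 25, "rx": 0, "ry": 0, "rz": 0}
    - {"x": 0, "y": 0, "z": 55, "rx": 0, "ry": 0, "rz": 0}
    - {"x": 0, "y": 0, "z": 85, "rx": 0, "ry": 0, "rz": 0}
    - {"x": 0, "y": 0, "z": 110, "rx": 0, "ry": 0, "rz": 0}
    - {"x": 0, "y": 0, "z": 130, "rx": 0, "ry": 0, "rz": 0}
    - {"x": 0, "y": 0, "z": 140, "rx": 0, "ry": 0, "rz": 0}
    - {"x": 0, "y": 0, "z": 145, "rx": 0, "ry": 0, "rz": 0}

```text
time: 3.8
tool_pos: [0.6556, 0.141, 0.1001]
tool_rot: [3.142, 0.001, 0.272]
contact_force: [0.8, 0.4, 0.4]
opening: 0.0007
grip_force: 0.0
```

Call:
arm_command:
  series:
    - {"x": 0, "y": 0, "z": 0, "rx": 0, "ry": 0, "rz": 0}
    - {"x": 0, "y": 0, "z": 0, "rx": 0, "ry": 0, "rz": 0}
    - {"x": 0, "y": 0, "z": 0, "rx": 0, "ry": 0, "rz": 0}
    - {"x": 0, "y": 0, "z": 0, "rx": 0, "ry": 0, "rz": 0}
    - {"x": 0, "y": 0, "z": 0, "rx": 0, "ry": 0, "rz": 0}
    - {"x": 0, "y": 0, "z": 0, "rx": 0, "ry": 0, "rz": 0}
    - {"x": 0, "y": 0, "z": 0, "rx": 0, "ry": 0, "rz": 0}
    - {"x": 0, "y": 0, "z": 0, "rx": 0, "ry": 0, "rz": 0}
    - {"x": 0, "y": 0, "z": 0, "rx": 0, "ry": 0, "rz": 0}
    - {"x": 0, "y": 0, "z": 0, "rx": 0, "ry": 0, "rz": 0}
    - {"x": 0, "y": 0, "z": 0, "rx": 0, "ry": 0, "rz": 0}
    - {"x": 0, "y": 0, "z": 0, "rx": 0, "ry": 0, "rz": 0}
    - {"x": 0, "y": 0, "z": 0, "rx": 0, "ry": 0, "rz": 0}
    - {"x": 0, "y": 0, "z": 0, "rx": 0, "ry": 0, "rz": 0}
    - {"x": 0, "y": 0, "z": 0, "rx": 0, "ry": 0, "rz": 0}
    - {"x": 0, "y": 0, "z": 0, "rx": 0, "ry": 0, "rz": 0}
    - {"x": 0, "y": 0, "z": 0, "rx": 0, "ry": 0, "rz": 0}
    - {"x": 0, "y": 0, "z": 0, "rx": 0, "ry": 0, "rz": 0}
    - {"x": 0, "y": 0, "z": 0, "rx": 0, "ry": 0, "rz": 0}
    - {"x": 0, "y": 0, "z": 0, "rx": 0, "ry": 0, "rz": 0}

```text
time: 5.8
tool_pos: [0.656, 0.142, 0.1005]
tool_rot: [3.141, 0.0, 0.273]
contact_force: [0.2, -0.7, -0.4]
opening: 0.0006
grip_force: 0.0
```

```bash
python3 - <<'E'
from h import *
p=read_camera('side');cv2.imwrite('pics/side4.png',p['pixels'])
for i in range(6): read_camera('top')
s=observe();print(s['time'],s['tool_pos'],s['tool_rot'],shift([.472,-.290,.2]),shift([.472,-.290,.055]))
E
```

```text
6.15 [0.6560358  0.14196093 0.10048946] [3.14149762e+00 1.67038567e-05 2.72797885e-01] [-293.6  366.4  -99.5] [-293.6  366.4   45.5]
```

View pics/side4.png

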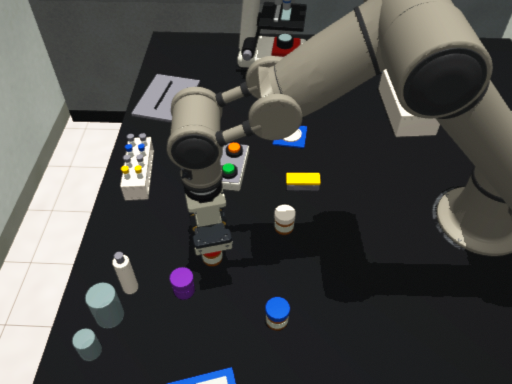

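The fingertips hover over the red cap at (212,252). Next I'll rise and go over to the seat.

Call:
arm_command:
  series:
    - {"x": 0, "y": 0, "z": -30, "rx": 0, "ry": 0, "rz": 0}
    - {"x": 0, "y": 0, "z": -70, "rx": 0, "ry": 0, "rz": 0}
    - {"x": 0, "y": 0, "z": -100, "rx": 0, "ry": 0, "rz": 0}
    - {"x": -20, "y": 25, "z": -100, "rx": 0, "ry": 0, "rz": 0}
    - {"x": -45, "y": 56, "z": -100, "rx": 0, "ry": 0, "rz": 0}
    - {"x": -70, "y": 87, "z": -100, "rx": 0, "ry": 0, "rz": 0}
    - {"x": -95, "y": 118, "z": -100, "rx": 0, "ry": 0, "rz": 0}
    - {"x": -120, "y": 150, "z": -100, "rx": 0, "ry": 0, "rz": 0}
    - {"x": -145, "y": 181, "z": -100, "rx": 0, "ry": 0, "rz": 0}
    - {"x": -170, "y": 212, "z": -100, "rx": 0, "ry": 0, "rz": 0}
    - {"x": -195, "y": 243, "z": -100, "rx": 0, "ry": 0, "rz": 0}
    - {"x": -220, "y": 275, "z": -100, "rx": 0, "ry": 0, "rz": 0}
    - {"x": -245, "y": 306, "z": -100, "rx": 0, "ry": 0, "rz": 0}
    - {"x": -265, "y": 331, "z": -100, "rx": 0, "ry": 0, "rz": 0}
    - {"x": -280, "y": 350, "z": -100, "rx": 0, "ry": 0, "rz": 0}
    - {"x": -290, "y": 362, "z": -100, "rx": 0, "ry": 0, "rz": 0}
    - {"x": -294, "y": 366, "z": -100, "rx": 0, "ry": 0, "rz": 0}
    - {"x": -294, "y": 366, "z": -100, "rx": 0, "ry": 0, "rz": 0}

```text
time: 7.95
tool_pos: [0.4714, -0.2897, 0.2005]
tool_rot: [-3.141, -0.0, 0.272]
contact_force: [0.0, 0.3, 0.3]
opening: 0.0001
grip_force: 0.0
```

Call:
arm_command:
  series:
    - {"x": 0, "y": 0, "z": 25, "rx": 0, "ry": 0, "rz": 0}
    - {"x": 0, "y": 0, "z": 55, "rx": 0, "ry": 0, "rz": 0}
    - {"x": 0, "y": 0, "z": 85, "rx": 0, "ry": 0, "rz": 0}
    - {"x": 0, "y": 0, "z": 110, "rx": 0, "ry": 0, "rz": 0}
    - {"x": 0, "y": 0, "z": 130, "rx": 0, "ry": 0, "rz": 0}
    - {"x": 0, "y": 0, "z": 140, "rx": 0, "ry": 0, "rz": 0}
    - {"x": 0, "y": 0, "z": 145, "rx": 0, "ry": 0, "rz": 0}

```text
time: 8.65
tool_pos: [0.4718, -0.2886, 0.0548]
tool_rot: [-3.141, 0.001, 0.274]
contact_force: [-0.2, 0.3, 0.3]
opening: 0.0002
grip_force: 0.0
```

Call:
arm_command:
  series:
    - {"x": 0, "y": 0, "z": 0, "rx": 0, "ry": 0, "rz": 0}
    - {"x": 0, "y": 0, "z": 0, "rx": 0, "ry": 0, "rz": 0}
    - {"x": 0, "y": 0, "z": 0, "rx": 0, "ry": 0, "rz": 0}
    - {"x": 0, "y": 0, "z": 0, "rx": 0, "ry": 0, "rz": 0}
    - {"x": 0, "y": 0, "z": 0, "rx": 0, "ry": 0, "rz": 0}
    - {"x": 0, "y": 0, "z": 0, "rx": 0, "ry": 0, "rz": 0}
    - {"x": 0, "y": 0, "z": 0, "rx": 0, "ry": 0, "rz": 0}
    - {"x": 0, "y": 0, "z": 0, "rx": 0, "ry": 0, "rz": 0}
    - {"x": 0, "y": 0, "z": 0, "rx": 0, "ry": 0, "rz": 0}
    - {"x": 0, "y": 0, "z": 0, "rx": 0, "ry": 0, "rz": 0}
    - {"x": 0, "y": 0, "z": 0, "rx": 0, "ry": 0, "rz": 0}
    - {"x": 0, "y": 0, "z": 0, "rx": 0, "ry": 0, "rz": 0}
    - {"x": 0, "y": 0, "z": 0, "rx": 0, "ry": 0, "rz": 0}
    - {"x": 0, "y": 0, "z": 0, "rx": 0, "ry": 0, "rz": 0}
    - {"x": 0, "y": 0, "z": 0, "rx": 0, "ry": 0, "rz": 0}
    - {"x": 0, "y": 0, "z": 0, "rx": 0, "ry": 0, "rz": 0}
    - {"x": 0, "y": 0, "z": 0, "rx": 0, "ry": 0, "rz": 0}
    - {"x": 0, "y": 0, "z": 0, "rx": 0, "ry": 0, "rz": 0}
    - {"x": 0, "y": 0, "z": 0, "rx": 0, "ry": 0, "rz": 0}
    - {"x": 0, "y": 0, "z": 0, "rx": 0, "ry": 0, "rz": 0}

```text
time: 10.65
tool_pos: [0.4715, -0.2897, 0.0555]
tool_rot: [3.141, -0.0, 0.273]
contact_force: [0.1, 0.4, 0.1]
opening: 0.0006
grip_force: 0.0
```

```bash
python3 - <<'E'
from h import *
p=read_camera('side');cv2.imwrite('pics/side5.png',p['pixels'])
t=read_camera('top')
for i in range(4): t=read_camera('top')
for c in ('green_button_top','callbox'): print(c,[(np.round(r['point'],3),round(r['confidence'],2)) for r in mark_of(t,c)+mark_of(p,c)])
s=observe();print(s['time'],s['tool_pos'],s['tool_rot'],shift([.637,-.108,.2]),shift([.637,-.108,.08]))
E
```

```text
Traceback (most recent call last):
ValueError: only the last four pictures can be asked about
```

View pics/side5.png

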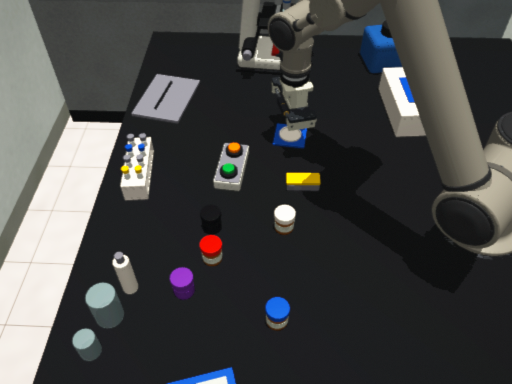

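The fingertips are over the seat at (290,133), the plate is untouched and everything else is where it was. Next is the green button, approached from above.

Call:
arm_command:
  series:
    - {"x": 0, "y": 0, "z": -30, "rx": 0, "ry": 0, "rz": 0}
    - {"x": 0, "y": 0, "z": -75, "rx": 0, "ry": 0, "rz": 0}
    - {"x": 0, "y": 0, "z": -120, "rx": 0, "ry": 0, "rz": 0}
    - {"x": 20, "y": -13, "z": -120, "rx": 0, "ry": 0, "rz": 0}
    - {"x": 50, "y": -31, "z": -120, "rx": 0, "ry": 0, "rz": 0}
    - {"x": 80, "y": -50, "z": -120, "rx": 0, "ry": 0, "rz": 0}
    - {"x": 110, "y": -69, "z": -120, "rx": 0, "ry": 0, "rz": 0}
    - {"x": 140, "y": -88, "z": -120, "rx": 0, "ry": 0, "rz": 0}
    - {"x": 170, "y": -106, "z": -120, "rx": 0, "ry": 0, "rz": 0}
    - {"x": 195, "y": -122, "z": -120, "rx": 0, "ry": 0, "rz": 0}
    - {"x": 208, "y": -130, "z": -120, "rx": 0, "ry": 0, "rz": 0}
    - {"x": 208, "y": -130, "z": -100, "rx": 0, "ry": 0, "rz": 0}
    - {"x": 208, "y": -130, "z": -70, "rx": 0, "ry": 0, "rz": 0}
    - {"x": 208, "y": -130, "z": -45, "rx": 0, "ry": 0, "rz": 0}
    - {"x": 208, "y": -130, "z": -30, "rx": 0, "ry": 0, "rz": 0}
    - {"x": 208, "y": -130, "z": -25, "rx": 0, "ry": 0, "rz": 0}
    - {"x": 208, "y": -130, "z": -25, "rx": 0, "ry": 0, "rz": 0}

```text
time: 12.7
tool_pos: [0.6363, -0.1089, 0.08]
tool_rot: [-3.141, 0.001, 0.272]
contact_force: [0.6, -0.1, 0.7]
opening: 0.0005
grip_force: 0.0
```

```bash
python3 - <<'E'
from h import *
p=read_camera('side');cv2.imwrite('pics/c6.png',cv2.resize(p['pixels'][90:220,150:320],None,fx=4,fy=4))
s=observe();print(s['time'],s['tool_pos'],s['contact_force'],shift([.637,-.108,.08]))
E
```

```text
12.75 [ 0.63694493 -0.10895358  0.08100705] [-0.10108167 -0.05365197 -0.4873668 ] [ 0.3 -0.9  1. ]
```

View pics/c6.png

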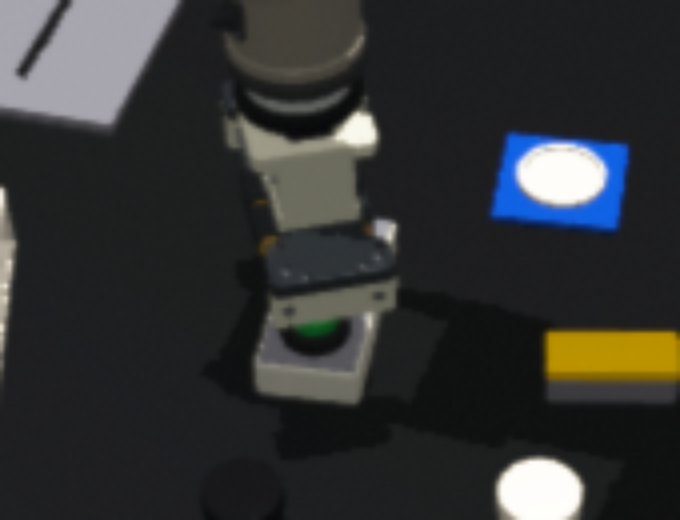

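The tool sits right over the green button, with no contact yet. I'll press gently and watch the force.

Call:
arm_command:
  series:
    - {"x": 0, "y": 0, "z": 5, "rx": 0, "ry": 0, "rz": 0}
    - {"x": 0, "y": 0, "z": 9, "rx": 0, "ry": 0, "rz": 0}
    - {"x": 0, "y": 0, "z": 12, "rx": 0, "ry": 0, "rz": 0}
    - {"x": 0, "y": 0, "z": 14, "rx": 0, "ry": 0, "rz": 0}
    - {"x": 0, "y": 0, "z": 14, "rx": 0, "ry": 0, "rz": 0}
    - {"x": 0, "y": 0, "z": 14, "rx": 0, "ry": 0, "rz": 0}

```text
time: 13.35
tool_pos: [0.6371, -0.1086, 0.067]
tool_rot: [3.141, -0.001, 0.273]
contact_force: [-0.4, -1.5, 4.6]
opening: 0.0
grip_force: 1.8
```

Call:
arm_command:
  series:
    - {"x": 0, "y": 0, "z": 1, "rx": 0, "ry": 0, "rz": 0}
    - {"x": 0, "y": 0, "z": 2, "rx": 0, "ry": 0, "rz": 0}
    - {"x": 0, "y": 0, "z": 2, "rx": 0, "ry": 0, "rz": 0}
    - {"x": 0, "y": 0, "z": 2, "rx": 0, "ry": 0, "rz": 0}

```text
time: 13.75
tool_pos: [0.6371, -0.1086, 0.0651]
tool_rot: [3.141, -0.001, 0.273]
contact_force: [-0.7, -0.5, 5.8]
opening: 0.0004
grip_force: 3.2
```

Call:
arm_command:
  series:
    - {"x": 0, "y": 0, "z": 1, "rx": 0, "ry": 0, "rz": 0}
    - {"x": 0, "y": 0, "z": 2, "rx": 0, "ry": 0, "rz": 0}
    - {"x": 0, "y": 0, "z": 2, "rx": 0, "ry": 0, "rz": 0}
    - {"x": 0, "y": 0, "z": 2, "rx": 0, "ry": 0, "rz": 0}

```text
time: 14.15
tool_pos: [0.6372, -0.1086, 0.0648]
tool_rot: [3.14, -0.002, 0.273]
contact_force: [-4.6, 0.1, 16.8]
opening: 0.0001
grip_force: 8.5
```

The force rose from about 5 N (spring) to 17 N at a hard stop, so the button is fully down. I'll release it and back off.

Call:
arm_command:
  series:
    - {"x": 0, "y": 0, "z": -5, "rx": 0, "ry": 0, "rz": 0}
    - {"x": 0, "y": 0, "z": -20, "rx": 0, "ry": 0, "rz": 0}
    - {"x": 0, "y": 0, "z": -50, "rx": 0, "ry": 0, "rz": 0}
    - {"x": 0, "y": 0, "z": -90, "rx": 0, "ry": 0, "rz": 0}
    - {"x": 0, "y": 0, "z": -120, "rx": 0, "ry": 0, "rz": 0}
    - {"x": -30, "y": 0, "z": -135, "rx": 0, "ry": 0, "rz": 0}
    - {"x": -70, "y": 0, "z": -135, "rx": 0, "ry": 0, "rz": 0}
    - {"x": -110, "y": 0, "z": -135, "rx": 0, "ry": 0, "rz": 0}
    - {"x": -130, "y": 0, "z": -135, "rx": 0, "ry": 0, "rz": 0}
    - {"x": -130, "y": 0, "z": -135, "rx": 0, "ry": 0, "rz": 0}
    - {"x": -130, "y": 0, "z": -135, "rx": 0, "ry": 0, "rz": 0}

```text
time: 15.25
tool_pos: [0.512, -0.1435, 0.198]
tool_rot: [3.141, -0.001, 0.272]
contact_force: [0.1, -1.0, -0.2]
opening: 0.0005
grip_force: 0.0
```

```bash
python3 - <<'E'
from h import *
p=read_camera('side');cv2.imwrite('pics/side7.png',p['pixels'])
for c,b in(('green',(228,168)),('orange',(233,147)),('red',(210,244))): print(c,cen(p,c,b))
s=observe();print(s['time'],s['tool_pos'],s['contact_force'])
E
```

```text
green (array([227.98989899, 167.74747475]), np.int32(99))
orange (array([233.40384615, 146.96153846]), np.int32(52))
red (array([210.3079096 , 244.13276836]), np.int32(354))
15.3 [ 0.51243559 -0.14339342  0.19780416] [ 0.09782674 -0.03770802  0.67599954]
```

View pics/side7.png

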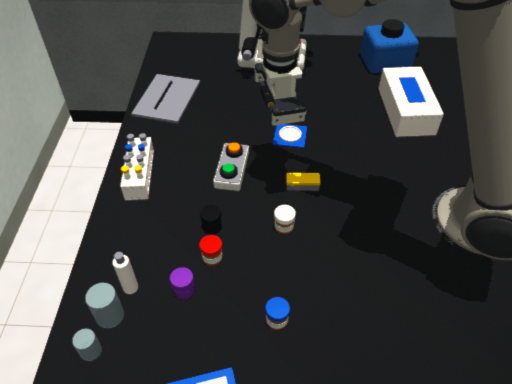

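The green button is back up at (228,168), and the jars, slide box and plate haven't moved. Handing in.

```bash
python3 -c "
from cell import *
print(hand_in())"
```

```text
the job is handed in; nothing more can be done
None
```

I pointed at the red cap and then the empty seat for two seconds each, then pressed the green button to its stop and let it come up. Jars, plate, slide box and orange button showed no change in the last picture; the job is handed in, but no verdict came back.

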